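Open both doors of the solvent cupboard

TASK

The wide bottle tray in the yellow bench-top solvent cupboard has to come out, and it only passes with both doors open: swing the lapping active door wide open, then push the red thumb-piece of the flush bolt on the other door's edge fully down, then swing that passive door wide open too. Leave both doors standing square to the cupboard front or a little further, with the bolt fully drawn. Leave the glassware around it where it stands.

Things in the scene. Friction and masses are not known exactly. Their poses are not given: they have to be found in the camera images.
- cupboard: Fixed yellow steel bench-top cupboard, carcass 380 wide x 160 deep x 270 high. Origin on the bench at the middle of the carcass's open front (the hinge plane); +x points into the cupboard, +y to the left of someone facing the doors, z up. Two doors 44 thick hang in front of it (-x side), tops 258 above the bench. A grey vent stub (50 dia., 35 high) stands on the roof at the back.
- active_door (a joint): Angle of the active (right-hand, -y) door, rad: 0 shut, grows swinging outwards, stop at 1.70; 1.57 is square to the front. Starts shut or up to 0.06 ajar. No latch, stays where left (hinge friction about 0.12 N m), about 0.9 kg. Its body is 168 wide; its front skin (6 thick) laps 56 further over the edge of the passive door and covers the flush bolt.
- active_handle (a point): Grip point on the active door's upright steel bar handle: bar axis, 232 above the bench. Bar 10 dia., straight from 102 to 252 above the bench, on two posts (8 dia.) at 130 and 198; axis 32 in front of the door face, 76 in front of the hinge plane, 140 from the hinge along the door. Its free top end is clear for fingers on both sides and can be pinched from above.
- active_hinge (a point): Point on the active door's upright hinge axis (at the carcass front, 190 to the right, -y, of the cupboard's middle), 232 above the bench.
- flush_bolt (a joint): Travel of the flush bolt in m: 0 fully up (door bolted), 0.022 fully down (drawn); the rod is clear of the keeper from about 0.015. Starts at 0 to 0.003. Slides with about 3 N of friction and stays where it is left.
- bolt_thumb (a point): Point on the top face of the bolt's red thumb-piece, 6 in from its front end. Thumb-piece 14 wide x 12 high, stands out from the passive door's set-back edge strip; its front end is 36 in front of the hinge plane. Top face 236 above the bench fully up, 214 fully down. Free beside it: 27 to the left, up to the thick part of the door; open to the right. Covered until the active door is open.
- bolt_keeper (a point): Top of the fixed steel strap keeper at the roof edge, in line above the bolt: 20 wide, 260 to 270 above the bench, its front 20 in front of the hinge plane (so 10 further in than point bolt_thumb); this point is its middle, 11.5 in front of the hinge plane. The bolt's steel rod (7 dia.) goes up through it and shows 4 above it when shot.
- passive_door (a joint): Angle of the passive door (left-hand door), rad: 0 shut, grows as it swings outwards, stop at 1.70, 1.57 is square to the front. Starts shut and bolted. Stays where it is left (hinge friction about 0.12 N m). Mass about 0.8 kg.
- passive_handle (a point): Grip point on the passive door's upright steel bar handle, the same bar as on the active door: 232 above the bench, axis 76 in front of the hinge plane, 120 from the hinge along the door.
- passive_hinge (a point): Point on the passive door's upright hinge axis (at the carcass front, 190 to the left, +y, of the cupboard's middle), 232 above the bench.
- flask_center (a point): Bystander: stoppered volumetric flask with yellow solution, 72 diameter, 163 high, left of the cupboard; point on its axis 80 above its foot.
- beaker_center (a point): Bystander: glass beaker, 72 diameter, 95 high, on the bench in front and to the right of the cupboard; point on its axis 47 above its foot.
- reagent_center (a point): Bystander: amber reagent bottle with orange cap, 86 diameter, 184 high, out to the right of the cupboard's front; point on its axis 90 above its foot.

How it is judged (in metres and radians):
On the way, in this order (a step that is already met when the one before it is completed fails the run):
1. the active door has been swung wide open (at least 1.25 rad) (value of joint active_door above 1.25 rad), for 0.1 s.
2. the flush bolt has been pushed fully down (at least 18 of its 22 mm), with the active door open (value of joint flush_bolt above 0.018 m and value of joint active_door above 1 rad), for 0.1 s.
3. the passive door has been swung wide open (at least 1.25 rad) (value of joint passive_door above 1.25 rad), for 0.1 s.
At the end, for the whole second after the job is handed in: Both doors stand still and open by at least 1.25 rad (72 degrees), and the flush bolt is down by at least 18 mm of its 22 mm (value of joint each of active_door, passive_door above 1.25 rad and value of joint flush_bolt above 0.018 m and velocity of joint active_door between -0.05 and 0.05 rad/s and velocity of joint passive_door between -0.05 and 0.05 rad/s); the robot touches nothing.
It fails at once if the stoppered volumetric flask is knocked over or pushed from its place (more than 20 mm) (distance of flask_center from where it was at the start of the episode above 0.02 m or angle between flask_center's own z axis and vertical above 0.35 rad).
It fails at once if the beaker is knocked over or pushed from its place (more than 20 mm) (distance of beaker_center from where it was at the start of the episode above 0.02 m or angle between beaker_center's own z axis and vertical above 0.35 rad).
It fails at once if the reagent bottle is knocked over or pushed from its place (more than 20 mm) (distance of reagent_center from where it was at the start of the episode above 0.02 m or angle between reagent_center's own z axis and vertical above 0.35 rad).
It also fails if it takes over 62 s, if anything falls off the work surface, if the arm or the gripper's body presses on something with over 40 N, if the wrist force passes 120 N, or if a joint passes its speed limit or range.

ROBOT

A 6-joint arm with a two-finger parallel gripper is mounted at the origin on the work surface. World frame = base frame: x ahead of the robot, y to its left, z up, the work surface at z = 0. Lengths are in mm, angles in rad, forces in N, time in s.
With the tool pointing down it reaches from about 350 to 850 mm from the base axis. Payload 8.1 kg.
Tool frame: the origin (TCP) lies at the very end of the fingers, on their centre line; the grasp point (between the pads) lies 19 mm behind it; x points along the fingers, z is the direction in which the jaws open and shut, and the axes are right-handed (so a half turn about x gives the same grasp; the last joint's range is limited). The gripper opens to 93 mm and grips with 3 to 60 N. Pads are 15 mm wide; open, the fingers measure 128 mm over their backs; the gripper's body (75 mm by 188 mm) begins 65 mm behind the grasp point.
Start: joints at [-1.331, 0.13, 1.488, -0, 1.523, -0.085], TCP at [191.492, -568.626, 184.035] pointing down, gripper open.
Joint ranges: [-2.96, 2.96], [-0.89, 2.26], [0.02, 2.5], [-1.34, 4.48], [0, 2.73], [-2.66, 2.66]. Speed limits (rad/s): [2.39, 2.39, 2.79, 3.14, 3.14, 3.14].

INTERFACE

Orientations are given as a unit quaternion [w, x, y, z].
In Python, from workcell import env, viewer, nets gives the robot as it stands.
- The arm moves only by the tool apply_moves, never from a script. Its argument "plan" is a list of rows, each a list of 3 entries, a list of its own where there are three numbers: the shift along the tool's x, y, z as a fraction of full scale, then the turn, a rotation vector about the tool's x, y, z as a fraction of full scale, then the closure, from -1 (fully open) to 1 (shut). A call has exactly 8 rows; each row shifts and turns the commanded pose from where the row before left it, along the tool's axes as they then stand; what a row does not reach is not made up. Full scale, the value 1, is 0.2 m for a shift and 90 degrees for a turn. A row lasts 1/12 s, in which the tool goes at most 41.7 mm and 7.16 degrees, less where a joint would pass 70% of its speed; a pose out of reach is approached as far as the arm can. A call with a number of a shift or a turn outside -1 to 1 is refused whole. A call with a gripper value outside its range is refused whole. The fingers move at their own pace and stop on an object; "newtons" is the grip in N (left out, the last holds). Time passes only in rows, so rows that do not move let the fingers close, or fill a call up. It gives the time, the measured TCP pose, the force and the opening at its end, in the units of the state.
- env.get_state(): the state, without advancing time (a new reading comes with each control period).
- viewer.snapshot(name): name is "side" or "top" or "wrist"; returns a dict with "color" (480x640x3 uint8, red, green, blue), "z_map" (480x640 float32, mm along the optical axis (not along the pixel's ray), 0 where there is no reading), "vfov" (degrees; the focal length in pixels is half the picture's height over the tangent of half this angle, whatever the lens; pixels are square), "cx", "cy" (the principal point, pixels), "R" (3x3) and "t" (3): a world point X has camera coordinates R X + t. Camera axes: x right, y down, z forward; pixel columns grow to the right and rows downward; lengths in mm; the calibration is good to about 2 mm. A picture is of the moment at which its call begins.
- env.close_job(): hands the job in, once; it reports no verdict.
Trained networks look in the newest picture that a camera, given by its name, has taken for a name from the list of things; names that differ only in an ending like _2 or _b are one class to them, and where a whole thing is asked for, a point or a joint stands for the part that bears it (a point fixed in the world has none). Each returns a list of dicts, best first, with "p" (0 to 1); they miss things now and then, are a little off and sometimes report something else, mostly with a low value. They report only what shows in the picture. A call takes as long as a camera call.
- nets.regions_of(camera, target): "pixels" (480x640 bool, what is visible of it) and "bbox" ([left, top, width, height] in pixels, round what is visible of it).
The state is a dict: "t": time; "qpos": joint angles; "qvel": joint speeds; "effort": joint torques, N m; "tcp_pos": TCP position; "tool_rot": TCP orientation; "ft_force": force on the tool from outside, world axes, zero at the start; "ft_torque": the same for the moment, N m; "gripper_width": finger opening in mm.
Only numpy, scipy, OpenCV 4.12 (cv2) and the standard library are available. Lean on these libraries where they do the work, as an engineer would, in place of code of your own. Each camera call takes 0.05 s, during which the arm holds its last target.

## Working session

There is one attempt and no reset: what is moved stays moved. The work goes in short steps, Python scripts to look and compute and a tool call to move; the robot and the scene stay as the last step left them, time stands still between calls to the robot, and variables do not carry over. Pictures are saved under pics/ and viewed, and the job is handed in when it is done.

Besides the shell and the picture viewer there is one more tool, called after "Emit:" as name(argument=value, ...), one argument or row to a line, values as JSON. apply_moves: Moves the arm, as the interface text tells. Shift numbers are shares of 0.2 m and turn numbers shares of 90 degrees, none past 1 either way. Its arguments: {"type":"object","properties":{"plan":{"type":"array"},"newtons":{"type":"number"}},"required":["plan"]}

```bash
ls; mkdir -p pics
cat > h.py <<'E'
import numpy as np,cv2
from workcell import env,viewer,nets
def snap(n,f):
    s=viewer.snapshot(n); cv2.imwrite('pics/'+f,cv2.cvtColor(s['color'],cv2.COLOR_RGB2BGR)); return s
def world(s,u,v,d=None):
    f=240/np.tan(np.radians(s['vfov'])/2)
    if d is None: d=s['z_map'][int(v),int(u)]
    c=np.array([(u-s['cx'])/f*d,(v-s['cy'])/f*d,d]); return np.array(s['R']).T@(c-np.array(s['t']))
def cloud(s):
    f=240/np.tan(np.radians(s['vfov'])/2)
    v,u=np.mgrid[:480,:640]; d=s['z_map'].astype(float)
    c=np.stack([(u-s['cx'])/f*d,(v-s['cy'])/f*d,d],-1); P=(c-np.array(s['t']))@np.array(s['R']); P[d==0]=np.nan; return P
def pix(s,X):
    f=240/np.tan(np.radians(s['vfov'])/2)
    c=np.array(s['R'])@X+np.array(s['t']); return c[0]/c[2]*f+s['cx'],c[1]/c[2]*f+s['cy']
E
python3 - <<'E'
from h import *
for n in ['side','top','wrist']:
    s=snap(n,n+'0.png'); print(n,s['vfov'],s['cx'],s['cy'],np.round(s['R'],3).tolist(),np.round(s['t'],1))
print(env.get_state())
E
```

```text
pics
side 49.07022360947414 324.6682998374927 233.8301731921986 [[-0.93, -0.368, 0.007], [-0.242, 0.597, -0.765], [0.277, -0.713, -0.644]] [ 487.1  274.  1045.9]
top 54.6632120064539 321.0194731357199 243.01831058132902 [[0.025, -1.0, 0.004], [-0.992, -0.025, -0.124], [0.124, -0.001, -0.992]] [ -17.   510.6 1100.9]
wrist 65.19351687561154 316.1093491685133 237.16255216524704 [[0.319, -0.948, -0.002], [-0.913, -0.307, 0.268], [-0.255, -0.084, -0.963]] [-599.2  -30.8  390.8]
{'t': 0.15, 'qpos': array([-1.33136366e+00,  1.31011609e-01,  1.48902870e+00,  1.38974514e-05,
        1.52301799e+00, -8.53861248e-02]), 'qvel': array([-1.18912060e-03, -1.83967870e-03, -4.91225019e-03, -1.26990978e-03,
       -1.21467104e-03,  8.96255157e-05]), 'effort': array([ 1.18592208e-03, -5.60473073e+01, -4.92335165e+01,  7.68121448e-02,
        3.04690143e-02, -4.92394213e-05]), 'tcp_pos': array([ 191.39821075, -568.12798448,  183.21441649]), 'tool_rot': array([ 0.57387784,  0.41291304,  0.57465849, -0.41223132]), 'ft_force': array([ 0.38190459, -0.09577227, -0.14488154]), 'ft_torque': array([-0.06919945, -0.01822   , -0.0257035 ]), 'gripper_width': 93.15966412770179}
```

View pics/side0.png

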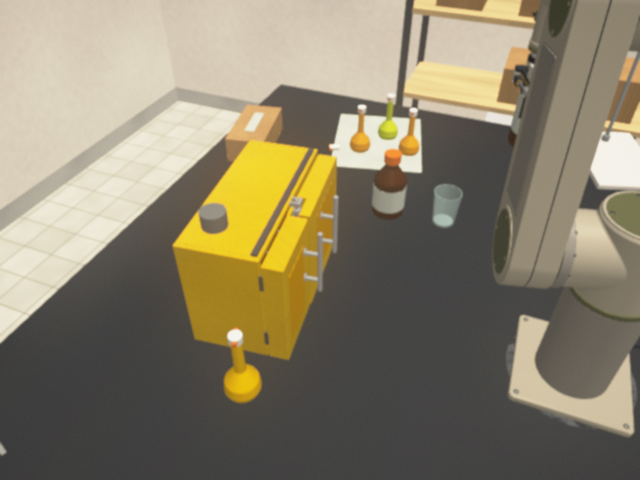

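View pics/top0.png

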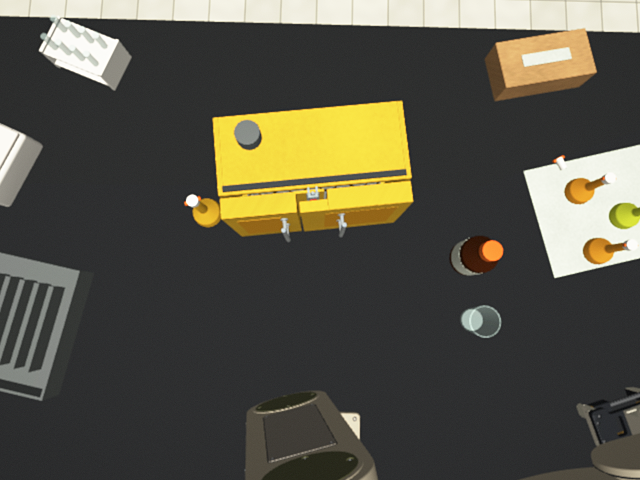

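Run:
```python
from h import *
for c in ['top','side']:
    s=viewer.snapshot(c); P=cloud(s)
    for n in ['cupboard','active_handle','passive_handle','active_door','passive_door','flask_center','beaker_center','reagent_center','bolt_keeper']:
        r=nets.regions_of(c,n)
        for k in r[:1]:
            q=P[k['pixels']]; q=q[~np.isnan(q[:,0])]
            print(c,n,round(k['p'],2),k['bbox'],'n',len(q), 'min',np.round(np.percentile(q,2,0)),'max',np.round(np.percentile(q,98,0)),'med',np.round(np.median(q,0)))
```

```text
top cupboard 0.91 [214.4, 101.1, 200.1, 138.8] n 22957 min [ 528. -167.   38.] max [751. 198. 304.] med [629.  16. 270.]
top active_handle 0.73 [300.7, 183.0, 114.4, 52.6] n 4076 min [ 535. -179.   27.] max [604.  33. 261.] med [563. -78. 255.]
top passive_handle 0.82 [222.0, 190.3, 104.6, 50.5] n 3207 min [516.   7.  28.] max [585. 190. 262.] med [542. 110. 256.]
top active_door 0.66 [297.4, 178.3, 112.5, 59.5] n 4018 min [ 537. -178.   30.] max [603.  32. 261.] med [563. -78. 256.]
top passive_door 0.86 [219.5, 189.2, 104.4, 50.0] n 3216 min [512.   6.  35.] max [585. 190. 262.] med [542. 110. 256.]
top flask_center 0.6 [183.0, 195.1, 40.9, 29.9] n 802 min [548. 247.   1.] max [622. 308. 165.] med [575. 271.  52.]
top beaker_center 0.79 [458.4, 307.4, 46.5, 29.4] n 973 min [ 303. -411.    1.] max [ 366. -345.   97.] med [ 334. -393.   51.]
top bolt_keeper 0.71 [207.2, 101.8, 205.9, 141.7] n 22937 min [ 528. -168.   39.] max [751. 197. 304.] med [630.  15. 270.]
side cupboard 0.88 [173.0, 138.8, 166.6, 220.1] n 25994 min [ 523. -161.   23.] max [745. 214. 293.] med [613. 138. 251.]

[... 297 characters left out ...]
 n 3216 min [ 519. -176.   26.] max [601.  37. 261.] med [559. -51. 222.]
side passive_door 0.81 [256.5, 198.5, 66.2, 164.4] n 5594 min [507.  46.  28.] max [577. 197. 261.] med [539. 157. 196.]
side flask_center 0.71 [222.1, 326.1, 36.3, 79.5] n 1695 min [549. 206.   3.] max [632. 311. 165.] med [575. 286.  52.]
side beaker_center 0.83 [430.2, 185.5, 31.4, 40.8] n 1013 min [ 305. -415.    3.] max [ 366. -346.   97.] med [ 335. -359.   66.]
side reagent_center 0.66 [371.8, 149.9, 37.7, 72.5] n 1874 min [ 445. -383.    3.] max [ 525. -324.  186.] med [ 480. -340.   98.]
side bolt_keeper 0.81 [172.4, 141.3, 167.5, 220.1] n 25781 min [ 524. -158.   27.] max [741. 214. 293.] med [612. 139. 252.]
```

The side view shows the cupboard with its doors facing the robot, handles near (320,262) and (336,225) and the keeper at (297,203). In the top view the handles are at (286,230) and (342,225), the keeper at (313,193), the flask at (205,210), the reagent bottle at (478,255) and the beaker at (482,320). Next I fit the cupboard pose.

Run:
```python
from h import *
for c in ['top','side']:
    s=viewer.snapshot(c); P=cloud(s); r=nets.regions_of(c,'cupboard')
    r2=[k for k in r][0]['pixels']; r2=cv2.dilate(r2.astype(np.uint8),np.ones((9,9)))>0
    hsv=cv2.cvtColor(s['color'],cv2.COLOR_RGB2HSV)
    z=P[...,2]; m=r2&(abs(z-270)<5)
    q=P[m]; print(c,'roof z',np.median(q[:,2]))
    Q=q[:,:2].astype(np.float32)
    rect=cv2.minAreaRect(Q); print(rect, np.round(cv2.boxPoints(rect)).tolist())
    m=r2&(abs(z-258)<5); Q=P[m][:,:2].astype(np.float32); print('doors',cv2.minAreaRect(Q),np.round(cv2.boxPoints(cv2.minAreaRect(Q))).tolist(),np.median(P[m][:,2]))
s=snap('top','t1.png')
im=cv2.imread('pics/t1.png')[90:250,180:430]; cv2.imwrite('pics/t1c.png',cv2.resize(im,None,fx=3.2,fy=3.2,interpolation=cv2.INTER_CUBIC))
```

```text
top roof z 270.4625560819003
((660.624755859375, 18.764068603515625), (180.8147735595703, 380.5290222167969), 6.695384979248047) [[549.0, 197.0], [593.0, -181.0], [773.0, -160.0], [728.0, 218.0]]
doors ((551.8186645507812, 5.151641845703125), (80.99600219726562, 380.15899658203125), 7.04093074798584) [[488.0, 189.0], [535.0, -188.0], [615.0, -179.0], [569.0, 199.0]] 258.3105690426328
side roof z 271.22952782379036
((662.3013916015625, 16.815902709960938), (181.3673553466797, 384.5425109863281), 6.6598405838012695) [[550.0, 197.0], [595.0, -185.0], [775.0, -164.0], [730.0, 218.0]]
doors ((579.053466796875, 35.213165283203125), (429.5299072265625, 186.01528930664062), 74.0960922241211) [[431.0, -146.0], [610.0, -197.0], [727.0, 216.0], [548.0, 267.0]] 258.99858827252405
```

View pics/t1c.png

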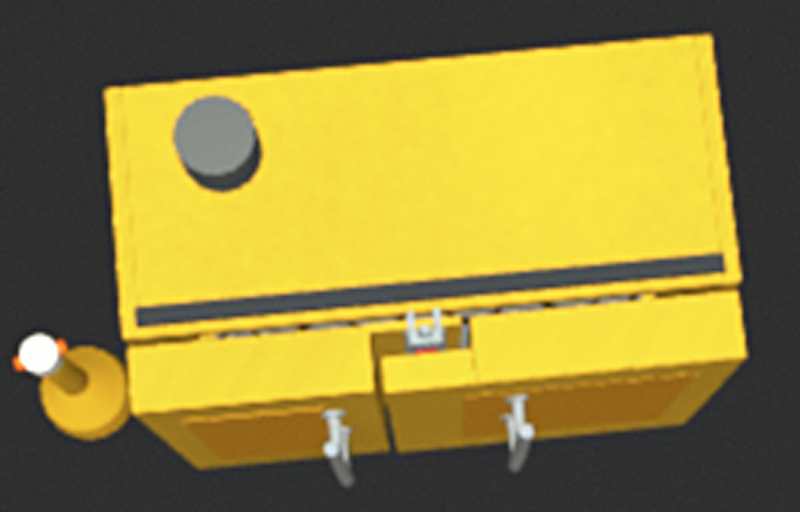

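```bash
cat >> h.py <<'E'
TH=np.radians(6.75); C0=np.array([591.5,9.4])
Rc=np.array([[np.cos(TH),-np.sin(TH)],[np.sin(TH),np.cos(TH)]])
def c2w(p): return C0+Rc@np.array(p,float)
def w2c(p): return (np.asarray(p)-C0)@Rc
E
python3 - <<'E'
from h import *
for c in ['top','side']:
    s=viewer.snapshot(c); P=cloud(s); L=w2c(P[...,:2]); z=P[...,2]; x=L[...,0]; y=L[...,1]
    for nm,y0 in [('act',-50),('pas',70)]:
        m=(abs(y-y0)<22)&(x<-58)&(x>-105)&(z>215)&(z<258)
        print(c,nm,m.sum(),np.round(np.c_[x[m],y[m],z[m]][:14]).tolist())
        m=m&(z>246); print('top pts',np.round(np.c_[x[m],y[m],z[m]].mean(0),1))
    m=(z>262)&(x<-3)&(x>-30)&(abs(y)<60); print('keeper',m.sum(),np.round(np.percentile(np.c_[x[m],y[m],z[m]],[2,50,98],axis=0),1).tolist())
    for a,b in [(-185,-30),(30,185)]:
        m=(abs(z-258)<2.5)&(y>a)&(y<b)&(x<-5)&(x>-70)
        # front edge line
        ys=np.arange(a+5,b-5,10); fx=[np.percentile(x[m&(abs(y-t)<5)],2) if (m&(abs(y-t)<5)).sum()>5 else np.nan for t in ys]; print('front edge',np.round(fx,1))
    m=(abs(z-270)<3)&(abs(y)<300)&(x>0)
    print('carc y',np.percentile(y[m],[0.2,99.8]),'x',np.percentile(x[m],[.5,99.5]))
for n in ['flask_center','reagent_center','beaker_center']: pass
E
```

```text
top act 31 [[-73.0, -47.0, 252.0], [-74.0, -49.0, 254.0], [-74.0, -51.0, 252.0], [-74.0, -53.0, 253.0], [-75.0, -47.0, 252.0], [-76.0, -49.0, 254.0], [-76.0, -51.0, 253.0], [-76.0, -53.0, 254.0], [-77.0, -45.0, 251.0], [-78.0, -47.0, 254.0], [-77.0, -49.0, 252.0], [-78.0, -51.0, 253.0], [-78.0, -53.0, 252.0], [-78.0, -45.0, 245.0]]
top pts [-77.3 -49.5 252.4]
top pas 34 [[-73.0, 71.0, 256.0], [-72.0, 69.0, 252.0], [-74.0, 73.0, 253.0], [-74.0, 71.0, 251.0], [-74.0, 69.0, 252.0], [-74.0, 68.0, 251.0], [-76.0, 74.0, 251.0], [-76.0, 72.0, 252.0], [-76.0, 70.0, 248.0], [-77.0, 67.0, 255.0], [-77.0, 66.0, 253.0], [-78.0, 74.0, 250.0], [-78.0, 72.0, 251.0], [-78.0, 70.0, 250.0]]
top pts [-77.   70.2 251. ]
keeper 75 [[-22.7, -24.2, 262.2], [-14.9, 6.2, 269.9], [-5.0, 45.4, 273.3]]
front edge [-44.6 -44.8 -44.7 -44.6 -44.7 -43.9 -44.4 -44.  -45.3 -44.5 -45.2 -44.3
 -45.5 -44.4 -45.6]
front edge [-45.1 -43.8 -43.5 -44.2 -43.7 -44.1 -44.6 -44.3 -43.4 -44.4 -43.9 -44.5
 -44.3 -44.6 -44.4]
carc y [-188.01758516  190.06865755] x [  0.65211911 158.15767149]
side act 85 [[-72.0, -54.0, 254.0], [-7
[... 323 characters left out ...]

side pas 105 [[-72.0, 67.0, 254.0], [-74.0, 68.0, 254.0], [-75.0, 65.0, 253.0], [-77.0, 66.0, 254.0], [-70.0, 68.0, 252.0], [-73.0, 69.0, 253.0], [-74.0, 69.0, 253.0], [-76.0, 69.0, 254.0], [-79.0, 71.0, 256.0], [-80.0, 70.0, 255.0], [-70.0, 69.0, 250.0], [-73.0, 72.0, 253.0], [-75.0, 70.0, 252.0], [-77.0, 71.0, 253.0]]
top pts [-75.6  70.  251.3]
keeper 87 [[-19.6, -6.0, 262.3], [-12.7, 9.4, 269.8], [-3.8, 16.9, 273.8]]
front edge [-43.3 -43.3 -43.  -43.  -43.2 -43.8 -42.6 -43.6 -43.7 -43.9 -43.5 -43.5
 -42.9 -43.  -43.8]
front edge [-43.2 -43.1 -43.8 -43.6 -43.  -42.7 -42.9 -43.5 -43.3 -42.9 -43.  -42.8
 -43.6 -43.2 -42.9]
carc y [-189.46247395  190.03497189] x [  0.66018617 159.45580069]
```

```bash
cat >> h.py <<'E'
from scipy.spatial.transform import Rotation as R_
def st():
    s=env.get_state(); q=s['tool_rot']; T=R_.from_quat([q[1],q[2],q[3],q[0]]).as_matrix(); return s,T
Zt=np.array([-np.sin(TH),np.cos(TH),0])  # jaw axis along cupboard y
def go(x,y,z,sign=1,yaw=0):
    """remaining shift/turn to reach TCP cupboard (x,y),z with tool down, jaw = sign*cupboard y rotated yaw"""
    s,T=st(); w=c2w((x,y)); d=np.array([w[0],w[1],z])-s['tcp_pos']
    zj=sign*(R_.from_euler('z',yaw).apply(Zt)); xt=np.array([0,0,-1.]); yt=np.cross(zj,xt)
    Tg=np.stack([xt,yt,zj],1); rv=R_.from_matrix(T.T@Tg).as_rotvec()
    print('t',round(s['t'],2),'tcp cup',np.round(w2c(s['tcp_pos'][:2]),1),round(s['tcp_pos'][2],1),'q',np.round(s['qpos'],2),'F',np.round(s['ft_force'],1),'w',round(s['gripper_width'],1))
    print('shift world',np.round(d,1),'target-tool frame mm',np.round(Tg.T@d,1),'now-tool frac',np.round(T.T@d/200,3),'turn deg',np.round(np.degrees(rv),1))
E
python3 - <<'E'
from h import *
s,T=st(); print(np.round(T,3))
go(-76,-50,300,1); go(-76,-50,300,-1)
E
```

```text
[[-0.     0.948  0.319]
 [-0.     0.319 -0.948]
 [-1.    -0.     0.   ]]
t 1.5 tcp cup [-465.2 -527. ] 184.1 q [-1.33  0.13  1.49 -0.    1.52 -0.09] F [ 0.2  0.  -0.4] w 93.1
shift world [330.4 519.4 115.9] target-tool frame mm [-115.9 -389.2  477. ] now-tool frac [-0.58   2.395 -1.934] turn deg [-168.1   -0.     0. ]
t 1.5 tcp cup [-465.2 -527. ] 184.1 q [-1.33  0.13  1.49 -0.    1.52 -0.09] F [ 0.2  0.  -0.4] w 93.1
shift world [330.4 519.4 115.9] target-tool frame mm [-115.9  389.2 -477. ] now-tool frac [-0.58   2.395 -1.934] turn deg [11.9  0.   0. ]
```

Emit:
apply_moves(
  plan=[
    [[-0.19, 0, 0], [0.066, 0, 0], 0],
    [[-0.19, 0, 0], [0.066, 0, 0], 0],
    [[-0.2, 0, 0], [0, 0, 0], 0],
    [[0, 0.126, -0.155], [0, 0, 0], 0],
    [[0, 0.126, -0.155], [0, 0, 0], 0],
    [[0, 0.126, -0.155], [0, 0, 0], 0],
    [[0, 0.126, -0.155], [0, 0, 0], 0],
    [[0, 0.126, -0.155], [0, 0, 0], 0],
  ],
)

```text
t: 2.17
tcp_pos: [299.0, -398.4, 300.2]
tool_rot: [0.529, 0.47, 0.528, -0.47]
ft_force: [0.7, -0.3, -0.3]
gripper_width: 47.7
```

```bash
python3 -c "
from h import *
go(-76,-50,300,-1)"
```

```text
t 2.17 tcp cup [-338.4 -370.6] 300.2 q [-1.03 -0.17  1.57  0.    1.74  0.42] F [ 0.7 -0.3 -0.3] w 47.7
shift world [ 2.229e+02  3.492e+02 -2.000e-01] target-tool frame mm [ 2.000e-01  2.624e+02 -3.206e+02] now-tool frac [ 0.     1.31  -1.604] turn deg [-0.1  0.  -0. ]
```

Emit:
apply_moves(
  plan=[
    [[0, 0.126, -0.155], [0, 0, 0], 0],
    [[0, 0.126, -0.155], [0, 0, 0], 0],
    [[0, 0.126, -0.155], [0, 0, 0], 0],
    [[0, 0.126, -0.155], [0, 0, 0], 0],
    [[0, 0.126, -0.155], [0, 0, 0], 0],
    [[0, 0.126, -0.155], [0, 0, 0], 0],
    [[0, 0.126, -0.155], [0, 0, 0], 0],
    [[0, 0.126, -0.155], [0, 0, 0], 0],
  ],
)

```text
t: 2.83
tcp_pos: [470.3, -128.1, 300.4]
tool_rot: [0.529, 0.47, 0.528, -0.47]
ft_force: [0.6, -1.0, 1.0]
gripper_width: 46.8
```

```bash
python3 -c "
from h import *
go(-76,-50,300,-1)"
```

```text
t 2.83 tcp cup [-136.5 -122.3] 300.4 q [-0.37 -0.19  1.6  -0.    1.74  1.08] F [ 0.6 -1.   1. ] w 46.8
shift world [51.6 78.9 -0.4] target-tool frame mm [  0.4  60.5 -72.3] now-tool frac [ 0.002  0.302 -0.362] turn deg [-0.  0. -0.]
```

Emit:
apply_moves(
  plan=[
    [[0, 0.12, -0.145], [0, 0, 0], 0],
    [[0, 0.12, -0.145], [0, 0, 0], 0],
    [[0, 0.066, -0.076], [0, 0, 0], 0],
    [[0, 0, 0], [0, 0, 0], 0],
    [[0.14, 0, 0], [0, 0, 0], 0],
    [[0.14, 0, 0], [0, 0, 0], 0],
    [[0.14, 0, 0], [0, 0, 0], 0],
    [[0, 0, 0], [0, 0, 0], 0],
  ],
)

```text
t: 3.5
tcp_pos: [518.1, -50.1, 209.6]
tool_rot: [0.526, 0.468, 0.531, -0.472]
ft_force: [-1.3, -0.8, -1.7]
gripper_width: 46.4
```

```bash
python3 -c "
from h import *
go(-76,-50,215,-1)
snap('top','t2.png');snap('wrist','w2.png');snap('side','s2.png')"
```

```text
t 3.5 tcp cup [-79.9 -50.5] 209.6 q [-0.19 -0.08  1.66 -0.    1.58  1.26] F [-1.3 -0.8 -1.7] w 46.4
shift world [3.8 0.9 5.4] target-tool frame mm [-5.4  3.9 -0.5] now-tool frac [-0.027  0.019 -0.002] turn deg [-0.  -0.2  0.5]
```

View pics/w2.png

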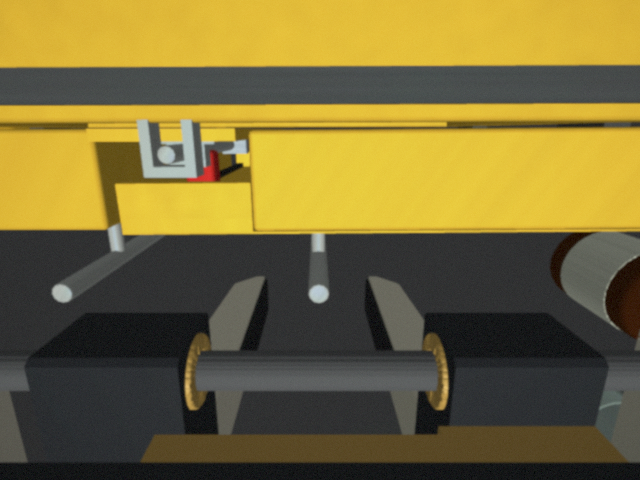

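View pics/s2.png

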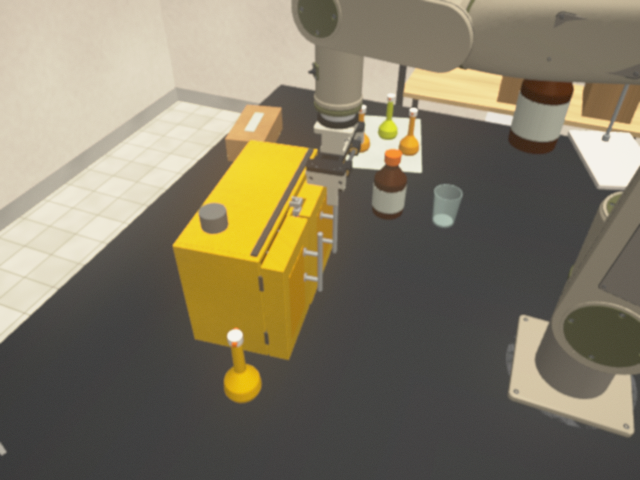

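The wrist picture shows the bar end at (318,294), centred between the fingers, with the keeper at (168,150) and a bit of the red thumb-piece at (208,165). I close on the bar.

Emit:
apply_moves(
  plan=[
    [[0, 0.01, 0], [0, 0, 0], 0.6],
    [[0, 0, 0], [0, 0, 0], 1],
    [[0, 0, 0], [0, 0, 0], 1],
    [[0, 0, 0], [0, 0, 0], 1],
    [[0, 0, 0], [0, 0, 0], 1],
    [[0, 0, 0], [0, 0, 0], 1],
    [[0, 0, 0], [0, 0, 0], 1],
    [[0, 0, 0], [0, 0, 0], 1],
  ],
  newtons=25,
)

```text
t: 4.32
tcp_pos: [524.6, -49.8, 217.6]
tool_rot: [0.529, 0.47, 0.528, -0.469]
ft_force: [-0.3, 0.2, 7.0]
gripper_width: 1.1
```

Run:
```python
from h import *
go(-76,-50,215,-1)
# arc from angle 0, TCP tool frame shifts (y=cup x, z=-cup y), per row steps
def act(a): return np.array([0,-190])+np.array([-np.sin(a)*140-np.cos(a)*76, np.cos(a)*140-np.sin(a)*76])
def pas(a): p=act(a)*0; return np.array([-np.sin(a)*120-np.cos(a)*76, 190-np.cos(a)*120+np.sin(a)*76])
for f,n in ((act,'act'),(pas,'pas')):
    A=np.linspace(0,1.55,15); p=np.array([f(a) for a in A]); d=np.diff(p,axis=0)
    print(n,np.round(np.c_[d[:,0],-d[:,1]]/200,3).tolist(),p[-1])
```

```text
t 4.32 tcp cup [-73.4 -50.9] 217.6 q [-0.19 -0.08  1.64  0.    1.58  1.26] F [-0.3  0.2  7. ] w 1.1
shift world [-2.7  0.6 -2.6] target-tool frame mm [ 2.6 -2.6 -0.9] now-tool frac [ 0.013 -0.013 -0.005] turn deg [-0.   0.  -0.1]
act [[-0.075, 0.046], [-0.069, 0.054], [-0.063, 0.062], [-0.056, 0.068], [-0.048, 0.074], [-0.039, 0.079], [-0.031, 0.083], [-0.021, 0.086], [-0.012, 0.087], [-0.002, 0.088], [0.008, 0.088], [0.017, 0.086], [0.027, 0.084], [0.036, 0.08]] [-141.5501339  -263.07229019]
pas [[-0.064, -0.046], [-0.059, -0.052], [-0.052, -0.059], [-0.046, -0.064], [-0.038, -0.069], [-0.03, -0.072], [-0.022, -0.075], [-0.014, -0.077], [-0.005, -0.078], [0.004, -0.079], [0.012, -0.078], [0.021, -0.076], [0.029, -0.073], [0.037, -0.069]] [-121.55445862  263.48818674]
```

```bash
python3 -c "
from h import *
snap('wrist','w3.png')
s=snap('side','s3.png');im=cv2.imread('pics/s3.png')[120:320,220:420];cv2.imwrite('pics/s3c.png',cv2.resize(im,None,fx=3,fy=3))
go(-76,-50,215,-1)"
```

```text
t 4.42 tcp cup [-73.4 -51.1] 217.6 q [-0.19 -0.08  1.64  0.    1.58  1.26] F [-0.7 -0.   6.4] w 0.2
shift world [-2.7  0.8 -2.6] target-tool frame mm [ 2.6 -2.6 -1.1] now-tool frac [ 0.013 -0.013 -0.006] turn deg [-0.   0.  -0.1]
```

View pics/w3.png

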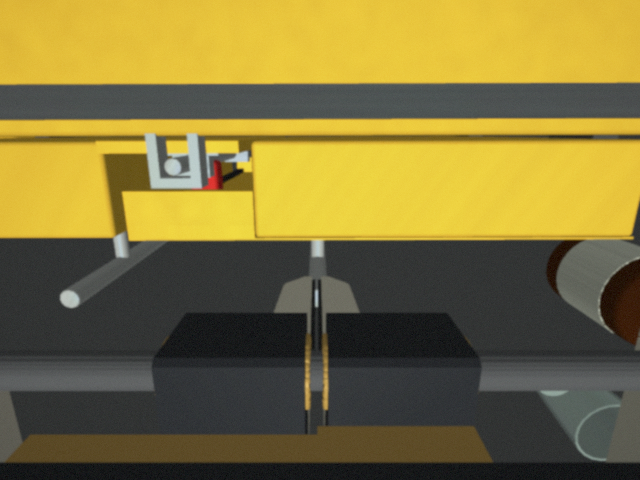

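View pics/s3c.png

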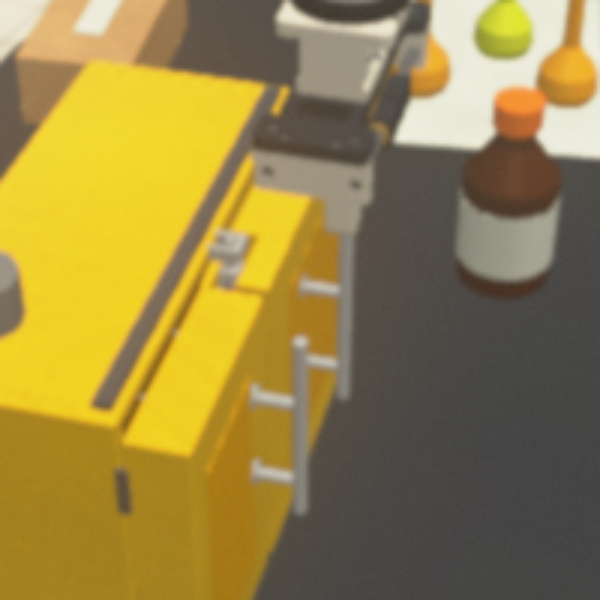

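Run:
```python
from h import *
s=viewer.snapshot('wrist'); q,T=st()
W=lambda x,y,z: np.r_[c2w((x,y)),z]
cam=-np.array(s['R']).T@s['t']; print('cam cup',w2c(cam[:2]),cam[2])
print('bar top',pix(s,W(-76,-50,252)),'post',pix(s,W(-76,-50,198)),pix(s,W(-44,-50,198)),'tcp',pix(s,q['tcp_pos']),'grasp',pix(s,q['tcp_pos']+[0,0,19]), 'pasbar top',pix(s,W(-76,70,252)))
P=cloud(s); 
for v in range(240,400,8): print(v,[np.round(np.r_[w2c(P[v,u,:2]),P[v,u,2]]).tolist() for u in (290,318,345)])
```

```text
cam cup [  1.02043968 -51.29824166] 418.1153783705843
bar top (np.float64(313.5316445886064), np.float64(299.51327858907365)) post (np.float64(314.10304625683756), np.float64(262.37045848518403)) (np.float64(313.9796914254998), np.float64(211.68294909385668)) tcp (np.float64(315.9310616901127), np.float64(269.4540446864847)) grasp (np.float64(315.91649477958987), np.float64(282.2425199538819)) pasbar top (np.float64(64.21393326704057), np.float64(299.72116769658015))
240 [[-45.0, -40.0, 257.0], [-61.0, -52.0, 201.0], [-118.0, -85.0, -0.0]]
248 [[-128.0, -21.0, -0.0], [-65.0, -52.0, 202.0], [-128.0, -85.0, -1.0]]
256 [[-137.0, -21.0, -0.0], [-71.0, -52.0, 201.0], [-138.0, -85.0, -1.0]]
264 [[-148.0, -20.0, -1.0], [-71.0, -52.0, 216.0], [-147.0, -85.0, -0.0]]
272 [[-157.0, -20.0, 1.0], [-71.0, -52.0, 228.0], [-158.0, -86.0, -1.0]]
280 [[-168.0, -20.0, -1.0], [nan, nan, nan], [-168.0, -86.0, 0.0]]
288 [[-64.0, -40.0, 265.0], [-66.0, -52.0, 262.0], [-65.0, -64.0, 265.0]]
296 [[-64.0, -40.0, 275.0], [-66.0, -52.0, 271.0], [-64.0, -63.0, 274.0]]
304 [[-64.0, -41.0, 282.0], [-66.0, -52.0, 278.0], [-64.0, -63.0, 282.0]]
312 [[-64.0, -41.0, 289.0], [-66.0, -52.0, 285.0], [-65.0, -62.0, 288.0]]
320 [[-37.0, -46.0, 345.0], [-66.0, -52.0, 292.0], [-38.0, -58.0, 344.0]]
328 [[-38.0, -46.0, 348.0], [-66.0, -52.0, 297.0], [-38.0, -57.0, 348.0]]
336 [[-38.0, -46.0, 351.0], [-66.0, -52.0, 303.0], [-38.0, -57.0, 350.0]]
344 [[-38.0, -46.0, 354.0], [-66.0, -52.0, 308.0], [-38.0, -57.0, 354.0]]
352 [[-38.0, -46.0, 357.0], [-43.0, -52.0, 349.0], [-38.0, -57.0, 357.0]]
360 [[-38.0, -47.0, 360.0], [-43.0, -52.0, 351.0], [-38.0, -56.0, 359.0]]
368 [[-40.0, -47.0, 359.0], [-44.0, -52.0, 353.0], [-39.0, -56.0, 360.0]]
376 [[-41.0, -47.0, 360.0], [-45.0, -52.0, 355.0], [-41.0, -56.0, 360.0]]
384 [[-43.0, -47.0, 360.0], [-47.0, -52.0, 355.0], [-43.0, -57.0, 359.0]]
392 [[-44.0, -47.0, 360.0], [-324.0, -54.0, 0.0], [-45.0, -57.0, 359.0]]
```

The fingers shut on nothing. Wrist depth puts the fingertips near z 258, about 40 mm above the reported TCP of 217. The bar top is at 252, so they closed above it. I check this against the side camera.

Run:
```python
from h import *
s=viewer.snapshot('side'); P=cloud(s); q,T=st()
L=w2c(P[...,:2]); z=P[...,2]
m=(abs(L[...,1]+51)<25)&(abs(L[...,0]+73)<14)&(z>205)
print('side tcp pix',pix(s,q['tcp_pos']), pix(s,q['tcp_pos']+[0,0,40]))
for a in range(205,320,6):
    k=m&(z>=a)&(z<a+6)
    if k.sum(): print(a,k.sum(),'y',np.round(np.percentile(L[k][:,1],[5,95])),'x',np.round(np.percentile(L[k][:,0],[5,95])))
im=cv2.imread('pics/s3.png')
for o,c in((0,(0,0,255)),(40,(255,0,0))):
    u,v=pix(s,q['tcp_pos']+[0,0,o]); cv2.circle(im,(int(u),int(v)),2,c,-1)
cv2.imwrite('pics/s3d.png',cv2.resize(im[120:270,270:420],None,fx=4,fy=4,interpolation=cv2.INTER_CUBIC))
go(-76,-50,175,-1)
```

```text
side tcp pix (np.float64(333.9023020203486), np.float64(210.06891824596693)) (np.float64(334.2654079548601), np.float64(194.33121853798474))
205 9 y [-50. -45.] x [-79. -72.]
211 10 y [-50. -46.] x [-79. -72.]
217 8 y [-49. -44.] x [-79. -72.]
223 12 y [-53. -45.] x [-80. -73.]
229 13 y [-53. -46.] x [-79. -72.]
235 10 y [-51. -46.] x [-80. -72.]
241 11 y [-51. -47.] x [-79. -72.]
247 11 y [-53. -46.] x [-80. -72.]
253 7 y [-58. -42.] x [-81. -69.]
259 18 y [-58. -36.] x [-82. -65.]
265 27 y [-54. -34.] x [-82. -65.]
271 25 y [-44. -34.] x [-81. -65.]
277 28 y [-38. -33.] x [-82. -64.]
283 15 y [-37. -32.] x [-81. -65.]
t 4.52 tcp cup [-73.4 -51.1] 217.6 q [-0.19 -0.08  1.64  0.    1.58  1.26] F [-0.1 -0.6  6.8] w 0.6
shift world [ -2.7   0.8 -42.6] target-tool frame mm [42.6 -2.6 -1.1] now-tool frac [ 0.213 -0.014 -0.006] turn deg [-0.   0.  -0.1]
```

View pics/s3d.png

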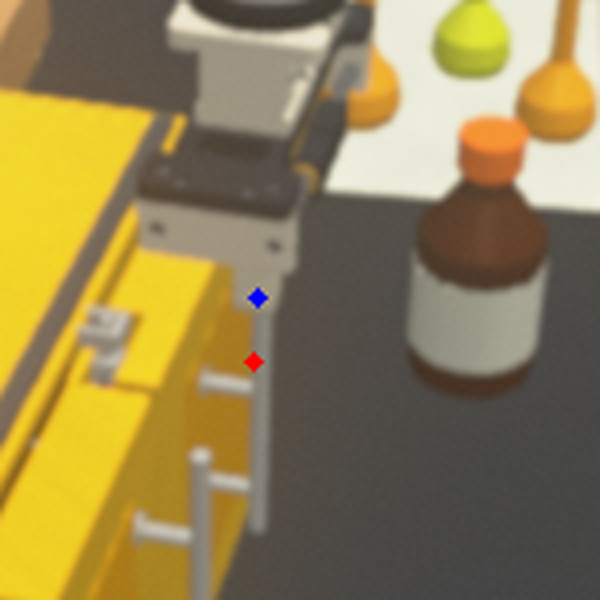

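Both cameras agree that the fingertips end about 35–38 mm above the reported TCP. The 7 N upward force fits the shut fingers resting on the bar top. I'll allow 35 mm for this. Lift, open, and go lower.

Emit:
apply_moves(
  plan=[
    [[-0.06, -0.013, -0.005], [0, 0, 0], 0],
    [[0, 0, 0], [0, 0, 0], 0],
    [[0, 0, 0], [0, 0, 0], 0],
    [[0, 0, 0], [0, 0, 0], 0],
    [[0.08, 0, 0], [0, 0, 0], 0],
    [[0.08, 0, 0], [0, 0, 0], 0],
    [[0.08, 0, 0], [0, 0, 0], 0],
    [[0, 0, 0], [0, 0, 0], 0],
  ],
)

```text
t: 5.18
tcp_pos: [518.6, -48.7, 175.8]
tool_rot: [0.527, 0.469, 0.53, -0.471]
ft_force: [-1.9, 0.5, -0.8]
gripper_width: 45.2
```

```bash
python3 -c "
from h import *
s=snap('wrist','w4.png')
P=cloud(s)
go(-76,-50,178,-1)
r=P[260:340,200:440];L=w2c(r[...,:2]);m=(abs(L[...,0]+70)<12)&(r[...,2]>195)&(abs(abs(L[...,1]+50)-32)<12)
print(m.sum(),np.nanpercentile(r[m][:,2],[1,5,20]))"
```

```text
t 5.23 tcp cup [-78.5 -49.4] 177.7 q [-0.19 -0.07  1.71  0.    1.51  1.26] F [-0.2  0.1 -0.1] w 46.0
shift world [ 2.6 -0.3  0.3] target-tool frame mm [-0.3  2.5  0.6] now-tool frac [-0.002  0.012  0.003] turn deg [-0.  -0.1  0.3]
5446 [211.59128727 216.17792675 227.69687021]
```

View pics/w4.png

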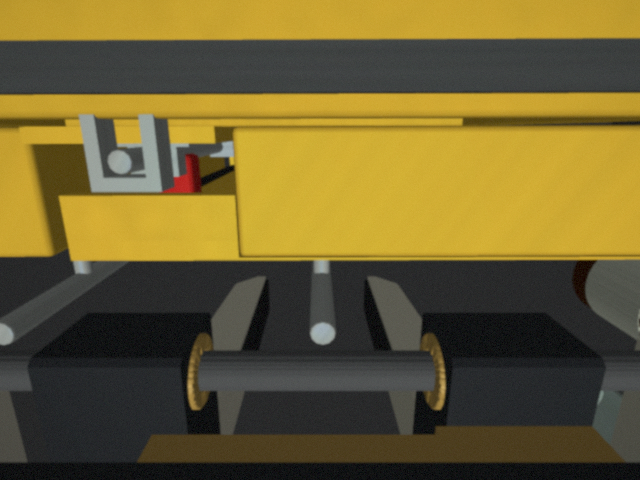

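The bar end is now at (322,333), well between the fingers, and the tips measure about z 212, so the 35 mm offset holds. Closing.

Emit:
apply_moves(
  plan=[
    [[0, 0.005, 0], [0, 0, 0], 0.5],
    [[0, 0, 0], [0, 0, 0], 1],
    [[0, 0, 0], [0, 0, 0], 1],
    [[0, 0, 0], [0, 0, 0], 1],
    [[0, 0, 0], [0, 0, 0], 1],
    [[0, 0, 0], [0, 0, 0], 1],
    [[0, 0, 0], [0, 0, 0], 1],
    [[0, 0, 0], [0, 0, 0], 1],
  ],
  newtons=20,
)

```text
t: 5.9
tcp_pos: [522.6, -50.8, 180.6]
tool_rot: [0.529, 0.47, 0.527, -0.47]
ft_force: [1.5, -7.4, 0.7]
gripper_width: 9.9
```

Emit:
apply_moves(
  plan=[
    [[0, -0.075, 0.046], [0, 0, 0], 1],
    [[0, -0.069, 0.054], [0, 0, 0], 1],
    [[0, -0.063, 0.062], [0, 0, 0], 1],
    [[0, -0.056, 0.068], [0, 0, 0], 1],
    [[0, -0.048, 0.074], [0, 0, 0], 1],
    [[0, -0.039, 0.079], [0, 0, 0], 1],
    [[0, -0.031, 0.083], [0, 0, 0], 1],
    [[0, -0.021, 0.086], [0, 0, 0], 1],
  ],
)

```text
t: 6.57
tcp_pos: [454.1, -168.2, 180.6]
tool_rot: [0.528, 0.47, 0.529, -0.47]
ft_force: [-2.0, 2.8, 3.5]
gripper_width: 9.2
```

```bash
python3 -c "
from h import *
a=1.55*8/14
go(-np.sin(a)*140-np.cos(a)*76,-190+np.cos(a)*140-np.sin(a)*76,178,-1)"
```

```text
t 6.57 tcp cup [-157.4 -160.3] 180.6 q [-0.46 -0.18  1.8   0.    1.52  0.99] F [-2.   2.8  3.5] w 9.2
shift world [ 0.8  0.1 -2.6] target-tool frame mm [2.6 0.9 0. ] now-tool frac [0.013 0.004 0.   ] turn deg [ 0.  -0.1  0.1]
```

Emit:
apply_moves(
  plan=[
    [[0, -0.012, 0.087], [0, 0, 0], 1],
    [[0, -0.002, 0.088], [0, 0, 0], 1],
    [[0, 0.008, 0.088], [0, 0, 0], 1],
    [[0, 0.017, 0.086], [0, 0, 0], 1],
    [[0, 0.027, 0.084], [0, 0, 0], 1],
    [[0, 0.036, 0.08], [0, 0, 0], 1],
    [[0, 0.014, 0.027], [0, 0, 0], 1],
    [[0, 0, 0], [0, 0, 0], 1],
  ],
)

```text
t: 7.23
tcp_pos: [485.6, -274.9, 180.6]
tool_rot: [0.529, 0.47, 0.528, -0.47]
ft_force: [-3.1, -3.3, 5.9]
gripper_width: 9.7
```

```bash
python3 -c "
from h import *
a=1.59
go(-np.sin(a)*140-np.cos(a)*76,-190+np.cos(a)*140-np.sin(a)*76,178,-1)
snap('top','t5.png');snap('wrist','w5.png')"
```

```text
t 7.23 tcp cup [-138.6 -269.9] 180.6 q [-0.61  0.02  1.61 -0.    1.51  0.85] F [-3.1 -3.3  5.9] w 9.7
shift world [-0.1  1.2 -2.6] target-tool frame mm [ 2.6  0.  -1.2] now-tool frac [ 0.013  0.    -0.006] turn deg [-0.1  0.1 -0. ]
```

View pics/t5.png

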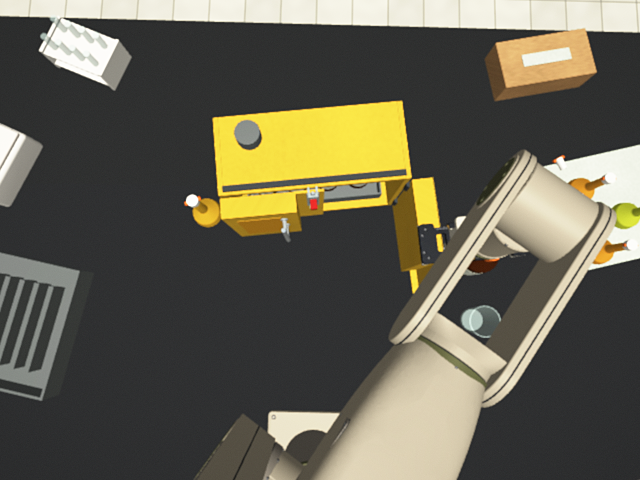

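View pics/w5.png

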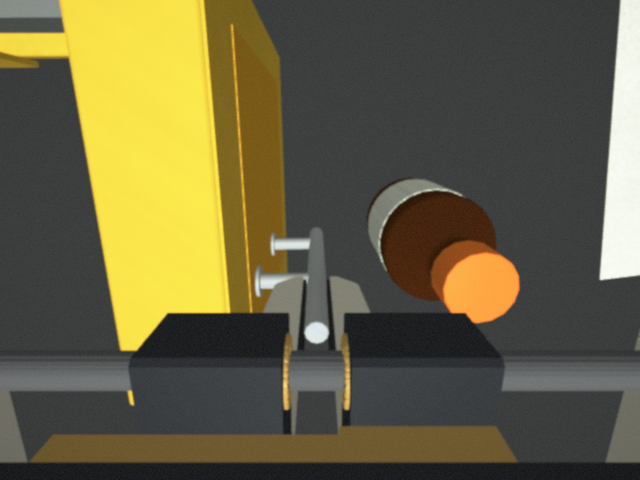

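Top view: the active door stands open beyond square, the red thumb-piece shows at (313,203), and the bottle and beaker are untouched. I release slightly and lift.

Emit:
apply_moves(
  plan=[
    [[0, 0, 0], [0, 0, 0], 0.6],
    [[0, 0, 0], [0, 0, 0], 0.6],
    [[0, 0, 0], [0, 0, 0], 0.6],
    [[-0.1, 0, 0], [0, 0, 0], 0.6],
    [[-0.15, 0, 0], [0, 0, 0], 0.6],
    [[-0.15, 0, 0], [0, 0, 0], 0.6],
    [[-0.1, 0, 0], [0, 0, 0], 0.6],
    [[0, 0, 0], [0, 0, 0], 1],
  ],
)

```text
t: 8.0
tcp_pos: [487.2, -274.0, 285.8]
tool_rot: [0.531, 0.47, 0.526, -0.469]
ft_force: [0.1, -0.3, 0.9]
gripper_width: 15.1
```

Run:
```python
from h import *
s=snap('top','t6.png'); P=cloud(s); L=w2c(P[...,:2]); z=P[...,2]
h=cv2.cvtColor(s['color'],cv2.COLOR_RGB2HSV)
red=((h[...,0]<6)|(h[...,0]>174))&(h[...,1]>150)&(abs(L[...,1])<80)&(abs(L[...,0]+20)<60)
print('red',red.sum(),np.round(np.percentile(np.c_[L[red],z[red]],[5,50,95],axis=0),1).tolist())
v,u=np.where(red); print(u.min(),u.max(),v.min(),v.max())
for yy in range(-30,45,4):
    k=(abs(L[...,1]-yy)<2)&(L[...,0]<0)&(L[...,0]>-50)&(z>150)
    print(yy,[(int(a),int(b)) for a,b in np.c_[L[k][:,0],z[k]][::2]][:16])
m=(abs(z-258)<3)&(L[...,1]<-180)&(L[...,1]>-260)&(L[...,0]<-5)
print('active door', [ (xx,np.round(np.percentile(L[m&(abs(L[...,0]-xx)<5)][:,1],[3,97]),1)) for xx in range(-160,-10,20) if (m&(abs(L[...,0]-xx)<5)).sum()>5])
im=cv2.imread('pics/t6.png')[150:250,250:400]; cv2.imwrite('pics/t6c.png',cv2.resize(im,None,fx=5,fy=5,interpolation=cv2.INTER_CUBIC))
go(-33,7,265,-1)
```

```text
red 63 [[-34.9, 1.7, 229.7], [-25.4, 7.6, 235.0], [-17.1, 13.2, 242.0]]
310 316 199 209
-30 [(0, 267)]
-26 [(0, 268)]
-22 [(0, 270)]
-18 [(0, 262), (-4, 256), (-7, 233), (-7, 214)]
-14 [(0, 263), (-2, 257), (-4, 257), (-6, 258), (-7, 251), (-7, 242), (-7, 234), (-7, 225), (-6, 213), (-6, 204), (-7, 197), (-7, 186), (-7, 178), (-7, 166), (-7, 155)]
-10 [(0, 266), (-2, 259), (-4, 256), (-6, 258), (-6, 248), (-6, 243), (-7, 235), (-7, 237), (-7, 226), (-7, 219), (-6, 204), (-7, 198), (-7, 190), (-7, 180), (-7, 167), (-8, 162)]
-6 [(0, 267), (-3, 256), (-6, 258), (-7, 255), (-8, 250), (-8, 234), (-8, 215), (-9, 198), (-8, 175), (-9, 158)]
-2 [(0, 270), (-2, 268), (-4, 268), (-6, 271), (-8, 268), (-6, 253), (-9, 256), (-15, 271), (-16, 269), (-18, 269), (-20, 268), (-8, 208), (-9, 199), (-9, 191), (-8, 176), (-8, 168)]
2 [(0, 272), (0, 264), (-3, 258), (-5, 257), (-8, 269), (-10, 271), (-12, 272), (-13, 268), (-15, 268), (-17, 266), (-20, 268), (-20, 261), (-17, 240), (-18, 236), (-20, 232), (-22, 232)]
6 [(0, 262), (-2, 255), (-4, 255), (-10, 272), (-10, 272), (-12, 273), (-14, 271), (-1
[... 1480 characters left out ...]
2 [(0, 269), (0, 259), (-3, 258), (-5, 258), (-8, 259), (-10, 260), (-11, 259), (-7, 237), (-10, 244), (-13, 248), (-17, 256), (-19, 255), (-22, 258), (-8, 195), (-23, 257), (-26, 259)]
active door [(-160, array([-233.4, -192.8])), (-140, array([-218.3, -193.1])), (-120, array([-217.3, -192.9])), (-100, array([-217.5, -192.5])), (-80, array([-218. , -192.5])), (-60, array([-233.7, -193. ])), (-40, array([-233.2, -192. ])), (-20, array([-232.1, -192.3]))]
t 8.05 tcp cup [-137.4 -268.7] 283.0 q [-0.6  -0.01  1.45  0.    1.69  0.85] F [ 0.2  0.9 -0.5] w 12.2
shift world [ 71.3 286.1 -18. ] target-tool frame mm [  18.   104.4 -275.7] now-tool frac [ 0.088  0.522 -1.379] turn deg [ 0.   0.2 -0.2]
```

View pics/t6c.png

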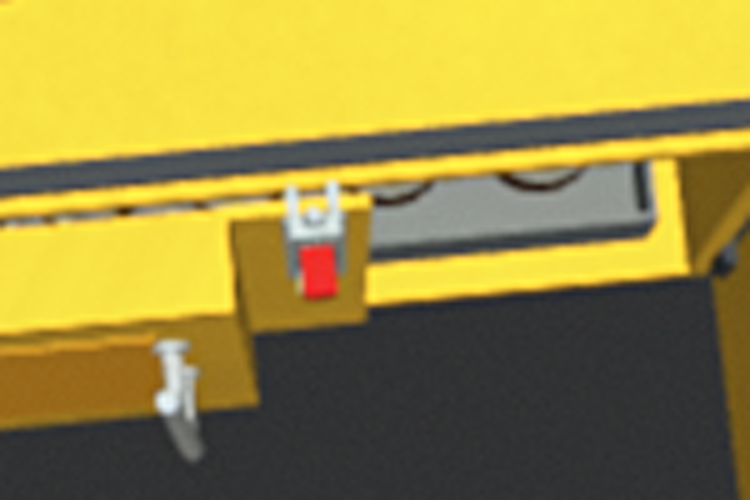

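Emit:
apply_moves(
  plan=[
    [[0, 0.065, -0.172], [0, 0, 0], 1],
    [[0, 0.065, -0.172], [0, 0, 0], 1],
    [[0, 0.065, -0.172], [0, 0, 0], 1],
    [[0, 0.065, -0.172], [0, 0, 0], 1],
    [[0, 0.065, -0.172], [0, 0, 0], 1],
    [[0, 0.065, -0.172], [0, 0, 0], 1],
    [[0, 0.065, -0.172], [0, 0, 0], 1],
    [[0, 0.065, -0.172], [0, 0, 0], 1],
  ],
)

```text
t: 8.72
tcp_pos: [555.5, 14.4, 278.1]
tool_rot: [0.528, 0.469, 0.529, -0.47]
ft_force: [0.6, 0.0, -0.6]
gripper_width: 0.2
```

Emit:
apply_moves(
  plan=[
    [[0.05, 0, 0], [0, 0, 0], 1],
    [[0.05, 0, 0], [0, 0, 0], 1],
    [[0.05, 0, 0], [0, 0, 0], 1],
    [[0, 0, 0], [0, 0, 0], 1],
    [[0, 0, 0], [0, 0, 0], 1],
    [[0, 0, 0], [0, 0, 0], 1],
    [[0, 0, 0], [0, 0, 0], 1],
    [[0, 0, 0], [0, 0, 0], 1],
  ],
)

```text
t: 9.38
tcp_pos: [556.7, 11.4, 250.8]
tool_rot: [0.529, 0.47, 0.528, -0.47]
ft_force: [-0.1, 1.2, 0.4]
gripper_width: 0.5
```

```bash
python3 -c "
from h import *
go(-34,7,225,-1)
s=snap('wrist','w7.png')"
```

```text
t 9.38 tcp cup [-34.3   6.1] 250.8 q [-0.07 -0.01  1.51  0.    1.64  1.38] F [-0.1  1.2  0.4] w 0.5
shift world [  0.2   0.9 -25.8] target-tool frame mm [25.8  0.3 -0.9] now-tool frac [ 0.129  0.001 -0.005] turn deg [-0.1  0.  -0.1]
```

View pics/w7.png

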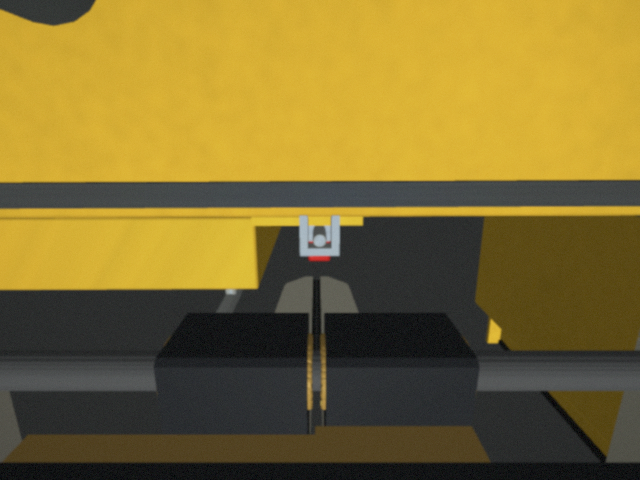

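Keeper (320,237) and red thumb-piece (319,257) line up with the fingers at (317,290), in front of the keeper. Pressing down.

Emit:
apply_moves(
  plan=[
    [[0.1, 0, 0], [0, 0, 0], 1],
    [[0.08, 0, 0], [0, 0, 0], 1],
    [[0.05, 0, 0], [0, 0, 0], 1],
    [[0.03, 0, 0], [0, 0, 0], 1],
    [[0.03, 0, 0], [0, 0, 0], 1],
    [[0.03, 0, 0], [0, 0, 0], 1],
    [[0.03, 0, 0], [0, 0, 0], 1],
    [[0, 0, 0], [0, 0, 0], 1],
  ],
)

```text
t: 10.1
tcp_pos: [556.6, 12.1, 179.8]
tool_rot: [0.529, 0.47, 0.528, -0.47]
ft_force: [0.1, 0.1, 0.3]
gripper_width: -0.0
```

```bash
python3 -c "
from h import *
go(-34,7,179,-1)
s=snap('side','s8.png');P=cloud(s)
im=cv2.imread('pics/s8.png')[150:270,240:400];cv2.imwrite('pics/s8c.png',cv2.resize(im,None,fx=4.5,fy=4.5,interpolation=cv2.INTER_CUBIC))
go(-34,7,179,-1)"
```

```text
t 10.1 tcp cup [-34.3   6.8] 179.8 q [-0.07  0.01  1.62 -0.    1.51  1.38] F [0.1 0.1 0.3] w -0.0
shift world [ 0.3  0.3 -0.8] target-tool frame mm [ 0.8  0.3 -0.2] now-tool frac [ 0.004  0.002 -0.001] turn deg [-0.  0. -0.]
t 10.15 tcp cup [-34.2   6.8] 180.0 q [-0.07  0.01  1.62  0.    1.51  1.38] F [-0.1 -0.3  0.1] w 0.5
shift world [ 0.2  0.2 -1. ] target-tool frame mm [ 1.   0.2 -0.2] now-tool frac [ 0.005  0.001 -0.001] turn deg [-0.  0. -0.]
```

View pics/s8c.png

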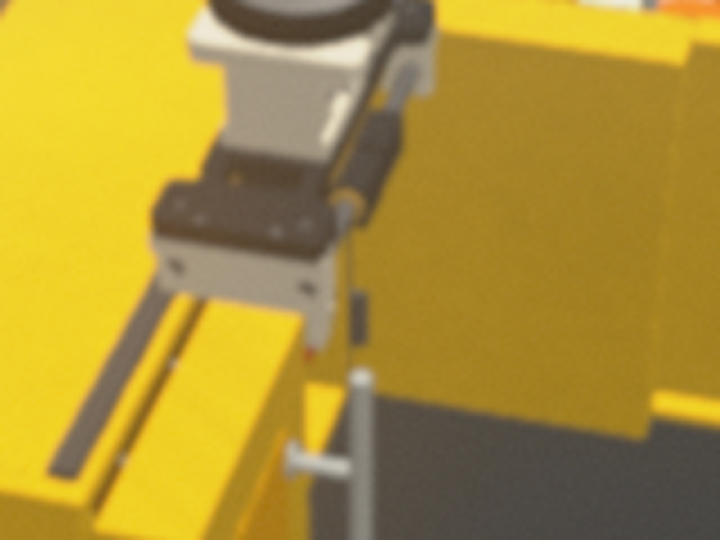

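The side view shows a speck of red right under the fingertips at (310,352). There is no force yet, so I press a few mm further to confirm the end stop.

Emit:
apply_moves(
  plan=[
    [[0.01, 0, 0], [0, 0, 0], 1],
    [[0.01, 0, 0], [0, 0, 0], 1],
    [[0.005, 0, 0], [0, 0, 0], 1],
    [[0, 0, 0], [0, 0, 0], 1],
    [[0, 0, 0], [0, 0, 0], 1],
    [[0, 0, 0], [0, 0, 0], 1],
    [[0, 0, 0], [0, 0, 0], 1],
    [[0, 0, 0], [0, 0, 0], 1],
  ],
)

```text
t: 10.82
tcp_pos: [557.3, 12.1, 178.9]
tool_rot: [0.53, 0.471, 0.527, -0.469]
ft_force: [-11.3, -0.8, 21.5]
gripper_width: 0.7
```

At 21 N it is against the stop, with the TCP at 178.9, which puts the tip near z 214. Back up and look.

Emit:
apply_moves(
  plan=[
    [[-0.05, 0, 0], [0, 0, 0], 1],
    [[-0.15, 0, 0], [0, 0, 0], 1],
    [[-0.2, 0, 0], [0, 0, 0], 1],
    [[-0.15, 0, 0], [0, 0, 0], 1],
    [[0, -0.1, -0.1], [0, 0, 0], 1],
    [[0, -0.1, -0.11], [0, 0, 0], 0.5],
    [[0, 0, -0.11], [0, 0, 0], 0],
    [[0, 0, 0], [0, 0, 0], 0],
  ],
)

```text
t: 11.48
tcp_pos: [508.5, 73.9, 285.7]
tool_rot: [0.529, 0.47, 0.529, -0.468]
ft_force: [-0.8, -0.1, -0.4]
gripper_width: 15.8
```

Run:
```python
from h import *
go(-76,70,285,-1)
for c in ('top','side'):
    s=snap(c,c[0]+'9.png'); P=cloud(s); L=w2c(P[...,:2]); z=P[...,2]
    h=cv2.cvtColor(s['color'],cv2.COLOR_RGB2HSV)
    red=((h[...,0]<6)|(h[...,0]>174))&(h[...,1]>150)&(abs(L[...,1])<60)&(abs(L[...,0]+20)<40)
    if red.sum(): print(c,'red',red.sum(),np.round(np.percentile(np.c_[L[red],z[red]],[5,50,95],axis=0),1).tolist())
im=cv2.imread('pics/t9.png')[150:270,240:400];cv2.imwrite('pics/t9c.png',cv2.resize(im,None,fx=4.5,fy=4.5,interpolation=cv2.INTER_CUBIC))
```

```text
t 11.48 tcp cup [-74.9  73.8] 285.7 q [ 0.04 -0.13  1.56  0.    1.7   1.49] F [-0.8 -0.1 -0.4] w 15.8
shift world [-0.7 -3.9 -0.7] target-tool frame mm [ 0.7 -1.1  3.8] now-tool frac [ 0.004 -0.006  0.019] turn deg [ 0.1 -0.1 -0.1]
top red 10 [[-33.8, 10.9, 211.4], [-28.8, 12.2, 213.7], [-20.7, 13.0, 216.3]]
```

View pics/t9c.png

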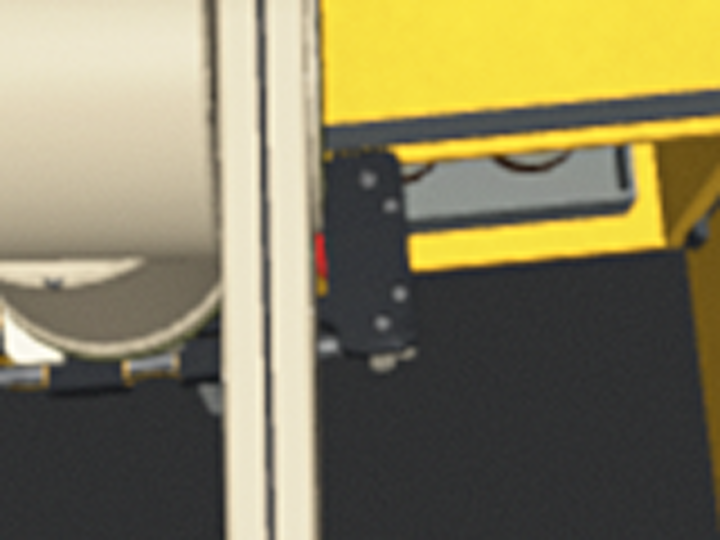

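The red top face now measures z ≈ 213.7, so the bolt is fully drawn. Next, the passive handle.

Emit:
apply_moves(
  plan=[
    [[0, -0.005, 0.01], [0, 0, 0], 0],
    [[0, 0, 0], [0, 0, 0], 0],
    [[0.1, 0, 0], [0, 0, 0], 0],
    [[0.1, 0, 0], [0, 0, 0], 0],
    [[0, 0, 0], [0, 0, 0], 0],
    [[0, 0, 0], [0, 0, 0], 0],
    [[0, 0, 0], [0, 0, 0], 0],
    [[0, 0, 0], [0, 0, 0], 0],
  ],
)

```text
t: 12.25
tcp_pos: [509.1, 68.6, 246.5]
tool_rot: [0.529, 0.47, 0.528, -0.469]
ft_force: [-0.9, 0.6, 1.0]
gripper_width: 46.4
```

```bash
python3 -c "
from h import *
go(-76,70,178,-1)
s=snap('wrist','w10.png')"
```

```text
t 12.25 tcp cup [-74.8  68.5] 246.5 q [ 0.03 -0.12  1.63 -0.    1.63  1.49] F [-0.9  0.6  1. ] w 46.4
shift world [ -1.3   1.3 -68.5] target-tool frame mm [68.5 -1.2 -1.5] now-tool frac [ 0.343 -0.007 -0.007] turn deg [-0.   0.  -0.1]
```

View pics/w10.png

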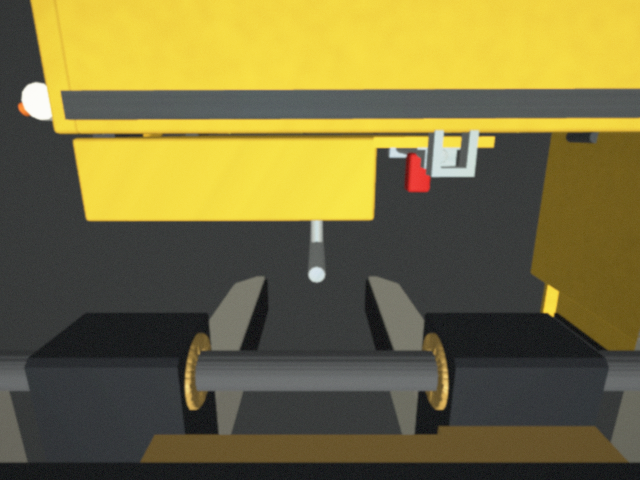

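The bar end (317,274) is centred, and the keeper at (455,155) is empty of the rod. Descend and grip.

Emit:
apply_moves(
  plan=[
    [[0.12, -0.005, -0.005], [0, 0, 0], 0],
    [[0.12, 0, 0], [0, 0, 0], 0],
    [[0.1, 0, 0], [0, 0, 0], 0],
    [[0, 0, 0], [0, 0, 0], 0],
    [[0, 0, 0], [0, 0, 0], 0],
    [[0, 0, 0], [0, 0, 0], 0.5],
    [[0, 0, 0], [0, 0, 0], 1],
    [[0, 0, 0], [0, 0, 0], 1],
  ],
)

```text
t: 12.97
tcp_pos: [508.4, 69.8, 179.0]
tool_rot: [0.529, 0.471, 0.528, -0.469]
ft_force: [-0.3, -0.4, -0.5]
gripper_width: 31.0
```

Emit:
apply_moves(
  plan=[
    [[0, 0, 0], [0, 0, 0], 1],
    [[0, 0, 0], [0, 0, 0], 1],
    [[0, 0, 0], [0, 0, 0], 1],
    [[0, 0, 0], [0, 0, 0], 1],
    [[0, 0, 0], [0, 0, 0], 1],
    [[0, 0, 0], [0, 0, 0], 1],
    [[0, -0.02, -0.014], [0, 0, 0], 1],
    [[0, -0.044, -0.032], [0, 0, 0], 1],
  ],
)

```text
t: 13.63
tcp_pos: [494.0, 75.4, 177.5]
tool_rot: [0.529, 0.47, 0.527, -0.471]
ft_force: [-1.5, -5.4, 3.0]
gripper_width: 9.6
```

Gripped at 9.6 mm and moving with low force. The rest of the arc follows.

Emit:
apply_moves(
  plan=[
    [[0, -0.059, -0.052], [0, 0, 0], 1],
    [[0, -0.052, -0.059], [0, 0, 0], 1],
    [[0, -0.046, -0.064], [0, 0, 0], 1],
    [[0, -0.038, -0.069], [0, 0, 0], 1],
    [[0, -0.03, -0.072], [0, 0, 0], 1],
    [[0, -0.022, -0.075], [0, 0, 0], 1],
    [[0, -0.014, -0.077], [0, 0, 0], 1],
    [[0, -0.005, -0.078], [0, 0, 0], 1],
  ],
)

```text
t: 14.3
tcp_pos: [427.0, 179.6, 177.2]
tool_rot: [0.528, 0.47, 0.528, -0.47]
ft_force: [-1.8, -2.8, 1.3]
gripper_width: 9.6
```

Run:
```python
from h import *
pas=lambda a: np.array([-np.sin(a)*120-np.cos(a)*76, 190-np.cos(a)*120+np.sin(a)*76])
a=1.55*9/14; go(*pas(a),178,-1)
p=w2c(st()[0]['tcp_pos'][:2])-[0,190]; print('r',np.hypot(*p),'ideal',np.hypot(120,76))
s=viewer.snapshot('top'); P=cloud(s); r=nets.regions_of('top','flask_center')
if r:
    q=P[r[0]['pixels']]; print(r[0]['p'],r[0]['bbox']); L=w2c(q[:,:2]); 
    m=(q[:,2]>20)&(q[:,2]<70); print(np.round(np.percentile(L[m],[2,50,98],axis=0)).tolist())
```

```text
t 14.3 tcp cup [-143.3  188.3] 177.2 q [ 0.29 -0.24  1.86 -0.    1.53  1.74] F [-1.8 -2.8  1.3] w 9.6
shift world [1.3 0.5 0.8] target-tool frame mm [-0.8  1.3 -0.3] now-tool frac [-0.004  0.006 -0.002] turn deg [-0.1  0.1  0. ]
r 143.34606958795345 ideal 142.04224723651762
```

Run:
```python
from h import *
from scipy.optimize import least_squares
for c in ('side','top'):
    s=viewer.snapshot(c); P=cloud(s); L=w2c(P[...,:2]); z=P[...,2]
    m=(L[...,1]>225)&(L[...,1]<330)&(abs(L[...,0]-15)<60)&(z>18)&(z<60); q=np.c_[L[m],z[m]]
    if len(q)<30: continue
    r=least_squares(lambda p: np.hypot(np.hypot(q[:,0]-p[0],q[:,1]-p[1]),q[:,2]-p[2])-p[3],[19,272,36,36],loss='soft_l1'); print(c,len(q),r.x)
    m=(L[...,1]>225)&(L[...,1]<330)&(abs(L[...,0]-15)<60)&(z>150)&(z<170); print('stopper',np.median(L[m],0))
```

```text
side 905 [ 23.00488158 266.32050222  25.76736514  34.2986247 ]
stopper [ 20.26411184 270.39309949]
```

The flask axis is about (21,269) in the cupboard frame. At 1.55 rad that leaves about 5 mm between it and the door's outer corner, so I stop there.

Emit:
apply_moves(
  plan=[
    [[0, 0.004, -0.079], [0, 0, 0], 1],
    [[0, 0.012, -0.078], [0, 0, 0], 1],
    [[0, 0.021, -0.076], [0, 0, 0], 1],
    [[0, 0.029, -0.073], [0, 0, 0], 1],
    [[0, 0.034, -0.066], [0, 0, 0], 1],
    [[0, 0, 0], [0, 0, 0], 1],
    [[0, 0, 0], [0, 0, 0], 1],
    [[0, 0, 0], [0, 0, 0], 1],
  ],
)

```text
t: 15.17
tcp_pos: [438.9, 255.4, 177.0]
tool_rot: [0.528, 0.47, 0.529, -0.47]
ft_force: [-1.3, 1.5, 1.6]
gripper_width: 9.3
```

Run:
```python
from h import *
p=w2c(st()[0]['tcp_pos'][:2])-[0,190]; print('r',np.hypot(*p),'a',np.arctan2(-p[0],-p[1])-np.arctan2(76,120))
go(-121,263,178,-1)
snap('wrist','w12.png')
```

```text
r 142.31529883682626 a 1.5382997324115046
t 15.17 tcp cup [-122.6  262.2] 177.0 q [ 0.43 -0.12  1.75  0.    1.51  1.88] F [-1.3  1.5  1.6] w 9.3
shift world [1.5 1.  1. ] target-tool frame mm [-1.   1.6 -0.8] now-tool frac [-0.005  0.008 -0.004] turn deg [-0. -0.  0.]
```

View pics/w12.png

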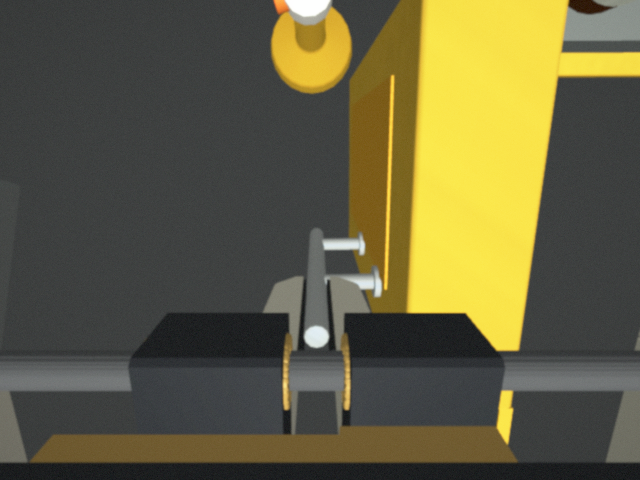

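Passive door is at about 1.54 rad and the flask (312,50) is clear. A small nudge to square, then release and lift.

Emit:
apply_moves(
  plan=[
    [[0, 0.01, -0.019], [0, 0, 0], 1],
    [[0, 0, 0], [0, 0, 0], 1],
    [[0, 0, 0], [0, 0, 0], 1],
    [[0, 0, 0], [0, 0, 0], 0.6],
    [[0, 0, 0], [0, 0, 0], 0.6],
    [[0, 0, 0], [0, 0, 0], 0.6],
    [[0, 0, 0], [0, 0, 0], 0.6],
    [[-0.05, 0, 0], [0, 0, 0], 0.6],
  ],
)

```text
t: 15.88
tcp_pos: [439.3, 259.3, 185.2]
tool_rot: [0.528, 0.469, 0.529, -0.471]
ft_force: [0.6, -0.3, -0.5]
gripper_width: 18.7
```

Emit:
apply_moves(
  plan=[
    [[-0.12, 0, 0], [0, 0, 0], 0.6],
    [[-0.15, 0, 0], [0, 0, 0], 0.6],
    [[-0.15, 0, 0], [0, 0, 0], 0.6],
    [[-0.15, 0, 0], [0, 0, 0], 0.6],
    [[0, -0.18, 0], [0, 0, 0], 0.6],
    [[0, -0.18, 0], [0, 0, 0], 0.6],
    [[0, -0.1, 0], [0, 0, 0], 0.6],
    [[0, 0, 0], [0, 0, 0], 0.6],
  ],
)

```text
t: 16.55
tcp_pos: [346.9, 249.3, 303.0]
tool_rot: [0.529, 0.47, 0.529, -0.469]
ft_force: [0.7, -1.2, -0.5]
gripper_width: 18.6
```

Run:
```python
from h import *
s=snap('top','t13.png'); P=cloud(s); L=w2c(P[...,:2]); z=P[...,2]
snap('side','s13.png')
h=cv2.cvtColor(s['color'],cv2.COLOR_RGB2HSV)
for nm,a,b in (('act',-262,-180),('pas',180,262)):
    m=(abs(z-258)<3)&(L[...,1]>a)&(L[...,1]<b)&(L[...,0]<-5)&(L[...,0]>-230)
    print(nm,m.sum(),[ (xx,np.round(np.percentile(L[m&(abs(L[...,0]-xx)<5)][:,1],[4,96]),1).tolist()) for xx in range(-220,-10,20) if (m&(abs(L[...,0]-xx)<5)).sum()>5])
red=((h[...,0]<6)|(h[...,0]>174))&(h[...,1]>140)&(abs(L[...,1]-175)<90)&(L[...,0]<-60)&(L[...,0]>-260)&(z>150)
if red.sum(): print('red',red.sum(),np.round(np.percentile(np.c_[L[red],z[red]],[5,50,95],axis=0),1).tolist())
print(st()[0]['tcp_pos'],st()[0]['ft_force'])
```

```text
act 2031 [(-220, [-235.2, -214.8]), (-200, [-234.5, -214.7]), (-180, [-234.8, -214.6]), (-160, [-233.8, -194.1]), (-140, [-232.8, -194.3]), (-120, [-233.3, -194.6]), (-100, [-233.2, -194.1]), (-80, [-233.2, -193.7]), (-60, [-233.0, -193.5]), (-40, [-232.8, -193.0]), (-20, [-231.9, -193.7])]
pas 1575 [(-200, [194.5, 198.4]), (-180, [194.0, 200.0]), (-160, [194.1, 198.4]), (-140, [195.1, 233.6]), (-120, [194.8, 233.6]), (-100, [194.5, 233.6]), (-80, [194.8, 232.0]), (-60, [193.9, 233.7]), (-40, [194.4, 232.6]), (-20, [194.1, 233.3])]
red 27 [[-191.3, 220.8, 211.1], [-185.2, 224.5, 214.5], [-179.1, 227.3, 215.8]]
[349.1836212  249.32107573 302.24682873] [-0.35491623 -0.43491971 -0.33246994]
```

View pics/t13.png

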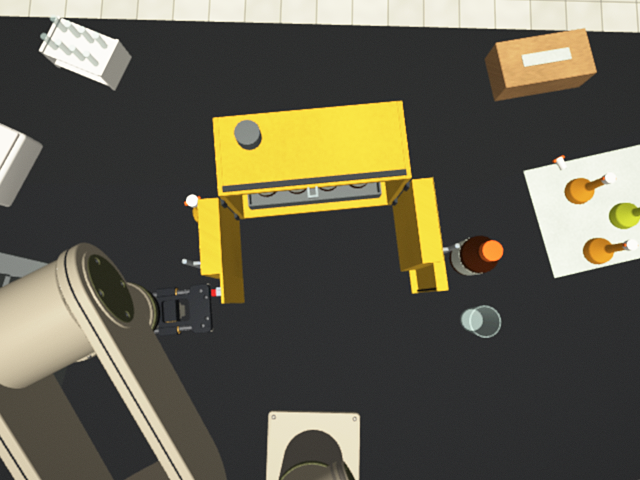

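View pics/s13.png

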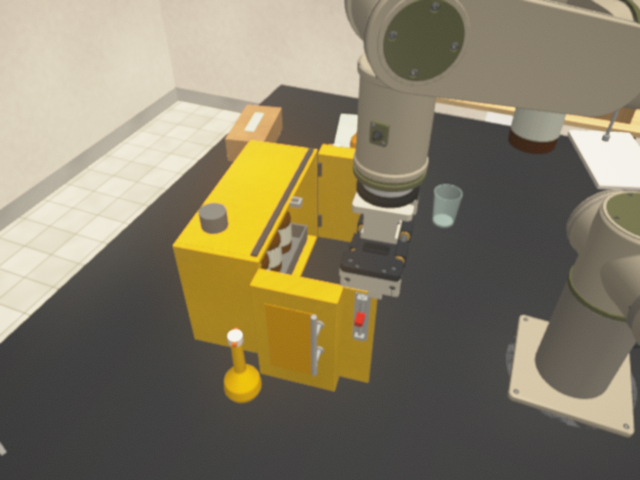

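Both doors are square, the bolt top reads z ≈ 214, and the glassware stands where it was. The gripper is clear, so I hand in.

```bash
python3 -c "
from h import *
print(env.get_state()['qvel'].round(3)); print(env.close_job())"
```

```text
[-0.014  0.04  -0.013 -0.004 -0.01  -0.002]
the job is handed in; nothing more can be done
None
```

The job is handed in at about 17 s of the 62 s allowed; it reported no verdict. I swung the active door open by its handle, pushed the flush bolt down to its stop, then swung the passive door open.

**Last checks before handing in:**
- **Doors:** in the top camera's depth both stand about square to the front, at roughly 1.57 to 1.6 rad.
- **Bolt:** the red thumb-piece's top reads about 214 mm above the bench, which is fully drawn. The keeper was empty of the rod.
- **Glassware:** the flask, beaker and reagent bottle look unmoved in the last pictures; I did not re-measure them. I estimate about 5 mm between the flask and the passive door.
- **Robot:** the gripper was raised clear of everything, with the wrist force near zero.

**What disagreed or failed:**
- **Tool length:** the fingertips sit about 35 mm higher than the reported tool position, which does not match the stated tool frame. My first grasp of the active handle therefore closed above the bar with a harmless touch of about 7 N. I measured the offset with two cameras and allowed for it from then on.
- **Bolt push:** the bolt's end stop pushed back with about 21 N upward and 11 N sideways, well inside the limits.

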